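# Change the snapped drill and scrap the stubs

### The job

A drill has snapped in the chuck of the upright drill head. Loosen the chuck's sleeve before you draw the broken stub out, and push that stub and every snapped stub in the drill stand right through the sprung flap of the scrap safe, so that the flap shuts behind them. Then set the one full-length drill in the chuck, shank down and fully home, and tighten the sleeve well; the countersink stays in the stand and the tools lying about stay where they are.

Things in the scene. Friction and masses are not known exactly. Their poses are not given: they have to be found in the camera images.
- drill_head: Upright drill head bolted down: dark steel base plate 112 x 104 x 12 mm, grey round housing 62 mm in diameter, and on top a drill chuck that opens upwards. Origin: centre of the underside of the base plate, on the vertical chuck axis. Fixed.
- chuck_nose (a point): Centre of the chuck's mouth, its highest point, 124 mm above the table. The nose is a dark steel ring 31 mm in diameter with a 22 mm hole. A shank goes straight down into it, 40 mm deep.
- chuck_floor (a point): Floor of the chuck's bore on its axis, 84 mm above the table: the end of a shank that is fully home stands here.
- sleeve_grip (a point): Point on the chuck axis, 110 mm above the table, at the height to grip the chuck's knurled steel sleeve (44 mm in diameter, from 86 to 120 mm above the table). A stub in the chuck stands 22 mm above the nose, a full-length drill 44 mm, between the fingers that grip the sleeve.
- chuck_sleeve (a joint): Turn of the sleeve, rad: grows anticlockwise seen from above (loosening), falls clockwise (tightening); stops at -0.6 and 2.2. It moves three jaws together, 2 mm per rad: at 0 they touch a 10 mm shank, at 1.0 they leave 2 mm all round; below 0 they squeeze it. About 0.2 N m turns it, more as it squeezes; it stays where left. Tight is -0.1 or below; it starts tight.
- scrap_safe: Scrap safe: closed grey sheet-steel box 150 (x) x 140 (y) x 167 mm high with a mouth in its top. Origin: centre of its underside; x points to the hinge side of the flap, y along the mouth's long side. Fixed.
- safe_mouth (a point): Centre of the mouth, level with the top of its turned-up rim, 178 mm above the table. The mouth is 64 mm (safe x) by 84 mm (safe y), clear inside. A steel flap closes it 15 mm below this point.
- flap (a joint): Sprung flap of the safe, rad: 0 shut and level, grows as it is pushed down into the box (to 1.4). It is 61 mm long, hinged along the mouth's +x side, free edge at the -x side. Its spring carries a stub laid on it; about 1 to 3 N on the stub opens it. Pushed upright some 45 mm below the flap nearer the free edge, a stub is past it.
- drill_stand: Loose pale wooden drill stand 48 (x) x 170 (y) x 40 mm high, about 1 kg, with a row of five holes along its y, 34 mm apart, 11.6 mm wide and 32 mm deep. Origin: centre of its underside. Which hole holds what varies.
- stub_a_mid (a point): snapped twist drill, a steel rod 10 mm in diameter and 62 mm long, plain shank at the foot, spiral flutes above, ragged flat broken end on top; mass about 40 g. The point is its centre, 31 mm from either end; z runs along the rod, from shank to break. When present it stands in the drill stand, shank down, 30 mm showing.
- stub_b_mid (a point): Another such stub, in the drill stand when present.
- stub_c_mid (a point): Another such stub, in the drill stand when present.
- chuck_stub_mid (a point): The same kind of stub, clamped in the chuck at the start, shank down on the bore's floor, 22 mm showing above the nose.
- drill_mid (a point): The one sound twist drill: steel, 10 mm in diameter, 84 mm long, shank at the foot, spiral flutes and a conical point on top; about 55 g. It stands in the drill stand, shank down, 52 mm showing. The point is its centre, 42 mm from either end; z runs from shank to point.
- drill_foot (a point): Centre of the shank end of the sound drill, 42 mm below its centre along its own z.
- countersink_mid (a point): A countersink, 62 mm long, with a 10 mm shank and a wider (21 mm) steel cone-shaped head on top, standing in the drill stand, where it stays. The point is its centre, 31 mm from its foot.
- crimping_tool: Crimping pliers with blue handles, lying by; not to be disturbed. Origin: centre of its underside.
- side_cutters: Side cutters with red handles, lying by; not to be disturbed. Origin: centre of its underside.
- tape_measure: Yellow tape measure, lying by; not to be disturbed. Origin: centre of its underside.
- tape_black: Black roll of tape, lying by; not to be disturbed. Origin: centre of its underside.
- tape_green: Green roll of tape, lying by; not to be disturbed. Origin: centre of its underside.

How it is judged:
On the way, in this order (a step that is already met when the one before it is completed fails the run):
1. the chuck is loosened with the broken stub still standing in it (value of joint chuck_sleeve above 0.25 rad and distance between chuck_stub_mid and chuck_nose below 0.016 m), for 0.1 s.
2. the full-length drill stands fully home in the chuck and the sleeve is tight (distance between drill_foot and chuck_floor below 0.004 m and angle between drill_mid's own z axis and vertical below 0.06 rad and value of joint chuck_sleeve below -0.08 rad), for 0.3 s.
At the end, for the whole second after the job is handed in: Every stub present lies in the safe (centre under 130 mm up), flap shut (under 0.08 rad); the full-length drill stands in the chuck, shank end within 4 mm of the bore floor, upright within 0.06 rad, sleeve at -0.08 rad or below; the countersink still stands in the upright drill stand (all of step 2 and z of stub_a_mid in the frame of scrap_safe between 0 and 0.13 m and x of stub_a_mid in the frame of scrap_safe between -0.075 and 0.075 m and y of stub_a_mid in the frame of scrap_safe between -0.07 and 0.07 m and z of stub_b_mid in the frame of scrap_safe between 0 and 0.13 m and x of stub_b_mid in the frame of scrap_safe between -0.075 and 0.075 m and y of stub_b_mid in the frame of scrap_safe between -0.07 and 0.07 m and z of stub_c_mid in the frame of scrap_safe between 0 and 0.13 m and x of stub_c_mid in the frame of scrap_safe between -0.075 and 0.075 m and y of stub_c_mid in the frame of scrap_safe between -0.07 and 0.07 m and z of chuck_stub_mid in the frame of scrap_safe between 0 and 0.13 m and x of chuck_stub_mid in the frame of scrap_safe between -0.075 and 0.075 m and y of chuck_stub_mid in the frame of scrap_safe between -0.07 and 0.07 m and value of joint flap below 0.08 rad and z of countersink_mid in the frame of drill_stand between 0.032 and 0.048 m and angle between drill_stand's own z axis and vertical below 0.1 rad and horizontal distance between countersink_mid and drill_stand below 0.08 m); the robot touches nothing.
It fails at once if the crimping tool is knocked more than 5 cm away (distance of crimping_tool from where it was at the start of the episode above 0.05 m).
It fails at once if the side cutters is knocked more than 5 cm away (distance of side_cutters from where it was at the start of the episode above 0.05 m).
It fails at once if the tape measure is knocked more than 5 cm away (distance of tape_measure from where it was at the start of the episode above 0.05 m).
It fails at once if the tape black is knocked more than 5 cm away (distance of tape_black from where it was at the start of the episode above 0.05 m).
It fails at once if the tape green is knocked more than 5 cm away (distance of tape_green from where it was at the start of the episode above 0.05 m).
Of stub_a, stub_b, stub_c only 1 to 3 are there at a start; the rules pass over those that are not, and their reading is None.
At some moment in a run one of drill_stand may be knocked a few centimetres aside while the robot is not near it.
It also fails if it takes over 210 s, if anything falls off the work surface, if the arm or the gripper's body presses on something with over 40 N, if the wrist force passes 120 N, or if a joint passes its speed limit or range.

### The arm

A 6-joint arm with a two-finger parallel gripper is mounted at the origin on a cart in front of the work surface, level with it; the furniture and walls round the work are solid. World frame = base frame: x ahead of the robot, y to its left, z up, the work surface at z = 0. Lengths are in m, angles in rad, forces in N, time in s.
With the tool pointing down it reaches from about 0.275 to 0.75 m from the base axis. Payload 10.2 kg.
Tool frame: the origin (TCP) lies at the centre of the arm's flange, where the gripper is bolted on; the fingertips stand 166 mm ahead of it and the grasp point (between the pads) lies 147 mm ahead of it; z points along the fingers, y is the line along which they close (so a half turn about z gives the same grasp; the last joint's range is limited). The gripper opens to 88 mm and grips with 3 to 60 N. Pads are 18 mm wide; open, the fingers measure 123 mm over their backs; the gripper's body (75 mm by 187 mm) begins 45 mm behind the grasp point.
Start: joints at [-1.364, 0.313, 1.498, -0, 1.331, -0.223], TCP at [0.219, -0.477, 0.405] pointing down, gripper open.
Joint ranges: [-2.94, 2.94], [-0.97, 2.17], [0.19, 2.56], [-1.23, 4.37], [0.02, 3.11], [-2.88, 2.88]. Speed limits (rad/s): [2.39, 2.39, 3.01, 3.14, 3.14, 3.14].

### API

Orientations are given as a unit quaternion [w, x, y, z].
In Python, from workcell import state, vision, order gives the robot as it stands.
- The arm moves only by the tool move_arm, never from a script. Its argument "increments" is a list that holds one entry, the list of rows, each a list of 5 numbers: the finger opening in cm, from 0 to 8.81, then the shift along the tool's x, y, z in cm, then the turn about the tool's z in rad. A call has 1 to 12 rows; each row shifts and turns the commanded pose from where the row before left it, along the tool's axes as they then stand; what a row does not reach is not made up. A row lasts 1/12 s, in which the tool goes at most 41.7 mm and 7.16 degrees, less where a joint would pass 70% of its speed; a pose out of reach is approached as far as the arm can. A call with a gripper value outside its range is refused whole. The fingers move at their own pace and stop on an object; the grip force is fixed at half the most. Time passes only in rows, so rows that do not move let the fingers close. It gives the time, the measured TCP pose, the force, the opening and the grip force at its end, in the units of the state.
- state(): the state, without advancing time (a new reading comes with each control period).
- vision.read_camera(name): name is "scene" or "top" or "wrist"; returns a dict with "img" (400x640x3 uint8, red, green, blue), "z_map" (400x640 float32, m along the optical axis (not along the pixel's ray), 0 where there is no reading), "fov_y" (degrees; the focal length in pixels is half the picture's height over the tangent of half this angle, whatever the lens; pixels are square), "cx", "cy" (the principal point, pixels), "R" (3x3) and "t" (3): a world point X has camera coordinates R X + t. Camera axes: x right, y down, z forward; pixel columns grow to the right and rows downward; lengths in m; the calibration is good to about 2 mm. A picture is of the moment at which its call begins.
- order.sign_off(): hands the job in; it is judged then, once.
The state is a dict: "t": time; "joint_pos": joint angles; "joint_vel": joint speeds; "joint_efforts": joint torques, N m; "eef_pos": TCP position; "tcp_rot": TCP orientation; "contact_force": force on the tool from outside, world axes, zero at the start; "torque": the same for the moment, N m; "grip_width": opening from 0.0 (shut) to 1.0 (fully open); "grip_force": force on a finger pad.
Only numpy, scipy, OpenCV 4.12 (cv2) and the standard library are available. Lean on these libraries where they do the work, as an engineer would, in place of code of your own. Each camera call takes 0.05 s, during which the arm holds its last target. There are 200 camera calls.

## Working session

There is one attempt and no reset: what is moved stays moved. The work goes in short steps, Python scripts to look and compute and a tool call to move; the robot and the scene stay as the last step left them, time stands still between calls to the robot, and variables do not carry over. Pictures are saved under pics/ and viewed, at most 14 in all, crops included, and the job is handed in when it is done.

Besides the shell and the picture viewer there is one more tool, called after "Request:" by a JSON object that holds its "api" and its "payload". move_arm: Moves the arm, as the interface text tells. Its arguments: {"type":"object","properties":{"increments":{"type":"array"}},"required":["increments"]}

```bash
mkdir -p pics; cat > h.py <<'E'
import numpy as np, cv2
from workcell import state, vision, order
def cam(n):
    c=vision.read_camera(n); np.savez('/tmp/%s.npz'%n,**c); return c
def load(n): return dict(np.load('/tmp/%s.npz'%n))
def K(c):
    f=c['img'].shape[0]/2/np.tan(np.radians(float(c['fov_y']))/2); return f,float(c['cx']),float(c['cy'])
def cloud(c):
    f,cx,cy=K(c); z=c['z_map']; v,u=np.mgrid[:z.shape[0],:z.shape[1]]
    P=np.stack([(u-cx)/f*z,(v-cy)/f*z,z],-1)
    return (P-c['t'])@c['R']   # R^T (P-t)
def atz(c,u,v,Z):
    f,cx,cy=K(c); d=c['R'].T@np.array([(u-cx)/f,(v-cy)/f,1]); o=-c['R'].T@c['t']
    return o+d*(Z-o[2])/d[2]
def save(c,name,crop=None,s=1):
    i=c['img'][...,::-1]
    if crop: u0,v0,u1,v1=crop; i=i[v0:v1,u0:u1]
    cv2.imwrite('pics/'+name,cv2.resize(i,None,fx=s,fy=s,interpolation=cv2.INTER_CUBIC))
E
python3 - <<'E'
from h import *
for n in('top','scene'):
    c=cam(n); save(c,n+'0.png'); print(n,c['R'].round(3),c['t'],K(c))
print(state())
E
```

```text
top [[ 0.01  -1.    -0.01 ]
 [-0.989 -0.008 -0.149]
 [ 0.149  0.011 -0.989]] [-0.05618437  0.53228885  1.50175604] (np.float64(490.73718424260267), 322.8614185692428, 202.88201574380685)
scene [[-0.848 -0.53  -0.016]
 [-0.203  0.352 -0.914]
 [ 0.49  -0.771 -0.406]] [0.43445015 0.26125139 0.94969324] (np.float64(416.2218475350012), 312.7890691285898, 205.72697463348345)
{'t': 0.1, 'joint_pos': array([-1.36438262e+00,  3.13359140e-01,  1.49830592e+00, -2.13983368e-05,
        1.33099890e+00, -2.23412949e-01]), 'joint_vel': array([-0.00147028, -0.00248317, -0.0028806 , -0.00066871, -0.00022451,
       -0.00173883]), 'joint_efforts': array([ 2.47840107e-03, -4.02808321e+01, -2.52649766e+01,  6.95359963e-02,
        3.41914000e-02, -6.48036462e-05]), 'eef_pos': array([ 0.21874955, -0.47722459,  0.40425684]), 'tcp_rot': array([-5.35721706e-04,  9.76994199e-01,  2.13265208e-01, -5.83849494e-06]), 'contact_force': array([-0.17970443, -0.49102591,  0.74181577]), 'torque': array([-0.01354784,  0.02438538,  0.00157252]), 'grip_force': 0.0, 'grip_width': 0.9978094618147285}
```

View pics/top0.png

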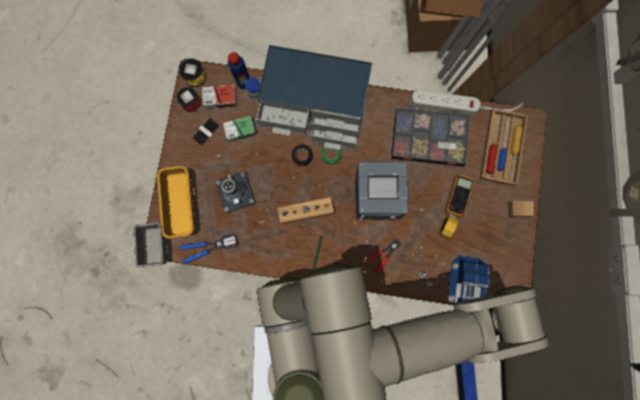

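View pics/scene0.png

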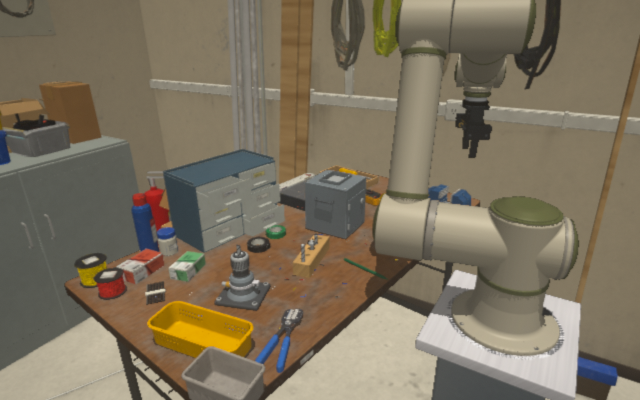

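The top picture shows the drill head at about (235,190), the stand at (306,210) and the safe at (382,188). The scene picture confirms the layout, with the drill head at (240,275), the stand at (312,255) and the safe at (335,200). I'll enlarge both.

```bash
python3 - <<'E'
from h import *
c=load('top'); save(c,'topc.png',(210,150,420,240),3.8)
s=load('scene'); save(s,'scenec.png',(200,150,380,320),3.5)
P=cloud(c)
for n,u,v,Z in(('nose',231,184,.124),('safe',383,188,.178),('st0',280,214,.04),('st1',333,204,.04)): print(n,atz(c,u,v,Z).round(3),P[v,u].round(3))
E
```

```text
nose [0.575 0.223 0.124] [0.575 0.223 0.124]
safe [ 0.556 -0.225  0.178] [ 0.558 -0.226  0.168]
st0 [0.496 0.083 0.04 ] [0.496 0.082 0.043]
st1 [ 0.529 -0.083  0.04 ] [ 0.535 -0.084  0.004]
```

View pics/topc.png

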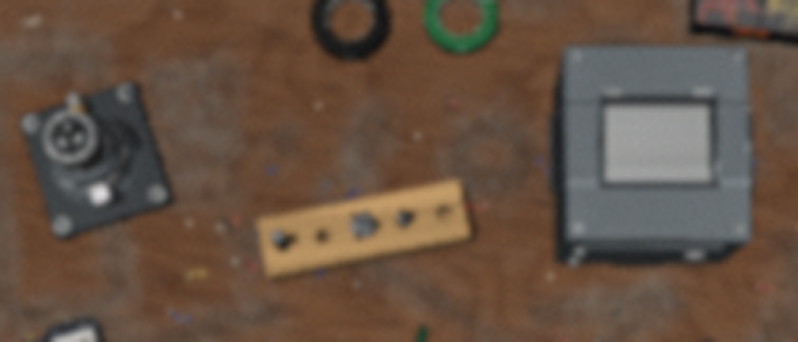

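View pics/scenec.png

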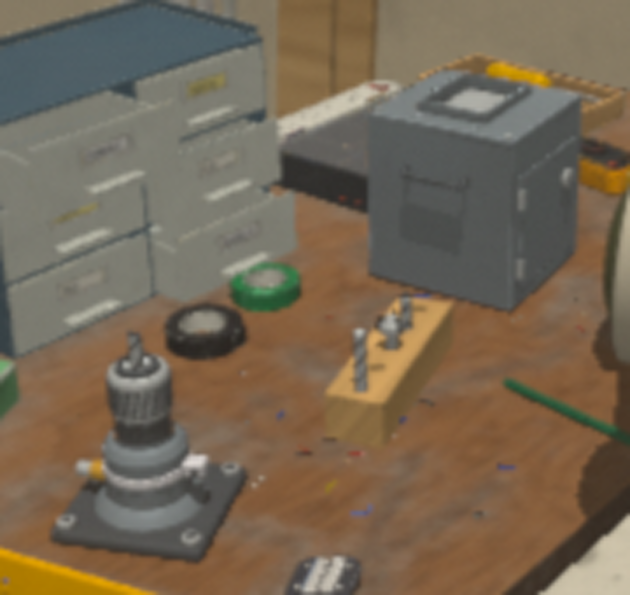

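The crop shows the drill in the leftmost hole at (283,238), an empty hole at (322,237), the countersink at (364,224), a stub at (404,216), and a hole at (445,211) that looks empty. The safe's mouth is at (657,143) and the nose at (70,137). I'll check the clearances and then move to look from the wrist.

```bash
cat >> h.py <<'E'
def yaw():
    w,x,y,z=state()['tcp_rot']; return 2*np.arctan2(y,x)
def rows(target,phi=None,vmax=4.0):
    """Cartesian shift (tool axes, cm) to TCP target, then separate turn"""
    s=state(); p=yaw(); d=np.array(target)-s['eef_pos']
    R=np.array([[np.cos(p),np.sin(p),0],[np.sin(p),-np.cos(p),0],[0,0,-1]]); t=R@d*100
    n=int(np.ceil(np.linalg.norm(t)/vmax))
    print('pos',s['eef_pos'].round(4),'phi',round(p,4),'shift cm',t.round(2),'rows',n,'each',(t/max(n,1)).round(3))
    if phi is not None: print('turn',round((p-phi+np.pi)%(2*np.pi)-np.pi,4))
E
python3 - <<'E'
from h import *
c=load('top');P=cloud(c)
for n,(x0,x1,y0,y1) in {'cabinet':(.55,1,-.25,.3)}.items():
    m=(P[...,2]>.2)&(P[...,2]<.5)&(P[...,0]>x0)&(P[...,0]<x1)&(P[...,1]>y0)&(P[...,1]<y1)
    print(n,P[m].min(0),P[m].max(0))
m=(P[...,2]>.02)&(P[...,0]>.42)&(P[...,0]<.6)&(abs(P[...,1])<.12); print(P[m].min(0),P[m].max(0))
m=(P[...,2]>.155)&(P[...,2]<.2)&(P[...,0]>.4)&(P[...,0]<.64)&(P[...,1]<-.1)&(P[...,1]>-.4); print('safe',cv2.minAreaRect((P[m][:,:2]*1000).astype(np.float32)))
m=(P[...,2]>.032)&(P[...,2]<.045)&(P[...,0]>.42)&(P[...,0]<.6)&(abs(P[...,1])<.12); print('stand',cv2.minAreaRect((P[m][:,:2]*1000).astype(np.float32)))
E
```

```text
cabinet [ 0.72374278 -0.18868218  0.2001117 ] [0.97096252 0.1442279  0.23466479]
[ 0.47218646 -0.08035949  0.02088725] [0.55189451 0.09222077 0.09061226]
safe ((562.57763671875, -223.57858276367188), (140.50234985351562, 149.95599365234375), 89.86287689208984)
stand ((511.7152404785156, 4.672065734863281), (48.986610412597656, 169.75379943847656), 11.648148536682129)
```

Request:
{"api": "move_arm", "payload": {"increments": [[[8.8,3.6,-2.0,-0.1,0],[8.8,3.6,-2.0,-0.1,0],[8.8,3.6,-2.0,-0.1,0],[8.8,3.6,-2.0,-0.1,0],[8.8,3.6,-2.0,-0.1,0],[8.8,3.6,-2.0,-0.1,0],[8.8,3.6,-2.0,-0.1,0],[8.8,3.6,-2.0,-0.1,0],[8.8,3.6,-2.0,-0.1,0],[8.8,3.6,-2.0,-0.1,0],[8.8,3.6,-2.0,-0.1,0],[8.8,3.6,-2.0,-0.1,0]]]}}

```text
t: 1.1
eef_pos: [0.5122, -0.077, 0.4166]
tcp_rot: [-0.0, 0.977, 0.213, -0.0]
contact_force: [-0.8, -1.2, 0.5]
grip_width: 1.002
grip_force: 0.0
```

```bash
python3 - <<'E'
from h import *
c=cam('wrist'); save(c,'w1.png'); print(c['R'].round(3),c['t'],K(c)); rows([.575,.223,.405],.43)
p=state(); print('cam centre',-c['R'].T@c['t'])
E
```

```text
[[ 0.417 -0.909  0.001]
 [-0.876 -0.402  0.266]
 [-0.242 -0.112 -0.964]] [-0.28415162  0.37953679  0.51526042] (np.float64(286.51453653864996), 316.8672983053098, 197.2627831755919)
pos [ 0.5147 -0.0723  0.4166] phi 0.4344 shift cm [ 17.9  -24.25   1.16] rows 8 each [ 2.238 -3.032  0.145]
turn 0.0044
cam centre [ 0.57555302 -0.0482056   0.39585168]
```

View pics/w1.png

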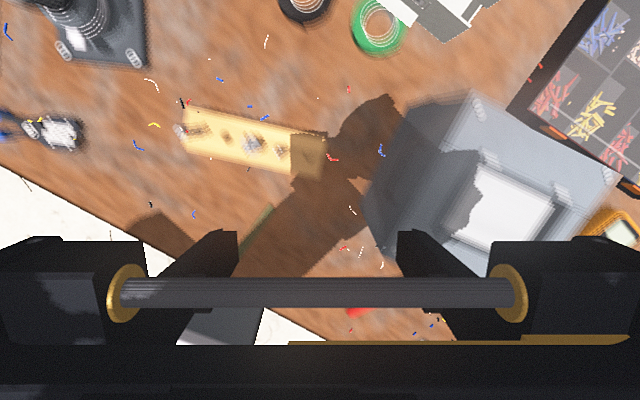

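The wrist picture was taken in motion. It shows the stand at (255,140) and the safe's mouth at (515,210), and the gripper covers the lower half. The safe is axis-aligned. Next I'll go near the nose, hold still and look.

Request:
{"api": "move_arm", "payload": {"increments": [[[8.8,1.9,-3.2,0.2,0],[8.8,1.9,-3.2,0.2,0],[8.8,1.9,-3.2,0.2,0],[8.8,1.9,-3.2,0.2,0],[8.8,1.9,-3.2,0.2,0],[8.8,1.9,-3.2,0.2,0],[8.8,1.8,-3.2,0.2,0],[8.8,0,0,0,0],[8.8,0,0,0,0],[8.8,0,0,0,0]]]}}

```text
t: 1.98
eef_pos: [0.5381, 0.1791, 0.4024]
tcp_rot: [0.0, 0.977, 0.213, -0.0]
contact_force: [0.2, 0.3, -0.2]
grip_width: 1.001
grip_force: 0.0
```

```bash
python3 - <<'E'
from h import *
c=cam('wrist'); save(c,'w2.png'); P=cloud(c)
m=(P[...,2]>.119)&(P[...,2]<.128)&(np.hypot(P[...,0]-.575,P[...,1]-.223)<.03)
v,u=np.where(m); print(len(u), u.min(),u.max(),v.min(),v.max()); (x,y),r=cv2.minEnclosingCircle((P[m][:,:2]*1000).astype(np.float32)); print('nose',x,y,r,P[m].mean(0))
m=(P[...,2]>.134)&(P[...,2]<.155)&(np.hypot(P[...,0]-.575,P[...,1]-.223)<.03); print('stub',P[m].mean(0),P[m].min(0),P[m].max(0))
f,cx,cy=K(c);q=c['R']@[.575,.223,.124]+c['t'];print('proj',q[0]/q[2]*f+cx,q[1]/q[2]*f+cy)
E
```

```text
914 256 299 113 156
nose 573.1358032226562 233.79840087890625 19.78399658203125 [0.57347123 0.23363995 0.12146759]
stub [0.57357667 0.2335189  0.14386548] [0.56833919 0.22880268 0.13405809] [0.57836972 0.23890006 0.14868513]
proj 288.45831932453365 138.78000066156298
```

View pics/w2.png

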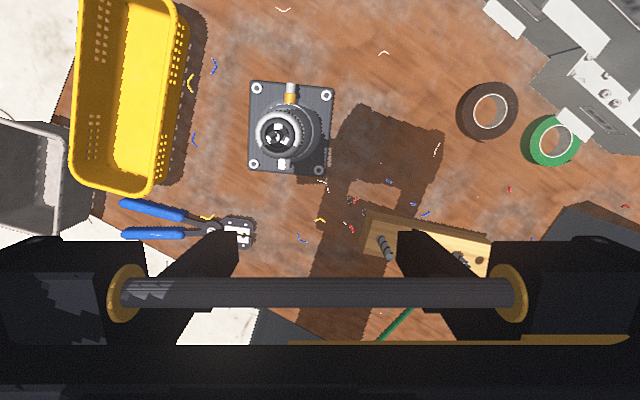

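Sharp this time: the nose is at pixel (278,136) with the stub inside it. In the world the nose is at (0.5735, 0.2336). Lateral move first, then down.

Request:
{"api": "move_arm", "payload": {"increments": [[[8.8,2.75,-1.72,0,0],[8.8,2.75,-1.72,0,0],[8.8,0,0,2.5,0],[8.8,0,0,2.5,0],[8.8,0,0,2.5,0],[8.8,0,0,2.5,0],[8.8,0,0,0,0],[8.8,0,0,0,0]]]}}

```text
t: 2.7
eef_pos: [0.5741, 0.2326, 0.3027]
tcp_rot: [0.0, 0.977, 0.212, -0.001]
contact_force: [0.0, -0.5, 0.7]
grip_width: 0.997
grip_force: 0.0
```

```bash
python3 - <<'E'
from h import *
rows([.5735,.2336,.257],.43)
E
```

```text
pos [0.5741 0.2326 0.3027] phi 0.4281 shift cm [-0.01 -0.12  4.57] rows 2 each [-0.006 -0.059  2.283]
turn -0.0019
```

Request:
{"api": "move_arm", "payload": {"increments": [[[8.8,0,-0.1,2.3,0],[8.8,0,0,2.27,0],[8.8,0,0,0,0],[4,0,0,0,0],[4,0,0,0,0],[4,0,0,0,0],[4,0,0,0,0],[4,0,0,0,0],[4,0,0,0,0],[4,0,0,0,0]]]}}

```text
t: 3.53
eef_pos: [0.5735, 0.2346, 0.2573]
tcp_rot: [0.0, 0.977, 0.213, 0.0]
contact_force: [-0.7, -0.4, 1.9]
grip_width: 0.502
grip_force: 30.0
```

```bash
python3 - <<'E'
from h import *
rows([.5735,.2336,.257],.43); s=state(); print(s['contact_force'],s['torque'],s['grip_width']*8.81,s['grip_force'])
E
```

```text
pos [0.5735 0.2346 0.2573] phi 0.4298 shift cm [-0.04  0.09  0.03] rows 1 each [-0.036  0.089  0.034]
turn -0.0002
[-0.69367851 -0.39005642  1.91090763] [-0.02727782  0.03297671 -0.01226543] 4.422122713277763 30.047899084165692
```

Request:
{"api": "move_arm", "payload": {"increments": [[[4,0,0,0,-0.12],[4,0,0,0,-0.12],[4,0,0,0,-0.12],[4,0,0,0,-0.12],[4,0,0,0,-0.12],[4,0,0,0,-0.12],[4,0,0,0,-0.12],[4,0,0,0,-0.12],[4,0,0,0,-0.12],[4,0,0,0,-0.12],[4,0,0,0,-0.12],[4,0,0,0,-0.12]]]}}

```text
t: 4.53
eef_pos: [0.5723, 0.2353, 0.2573]
tcp_rot: [-0.002, 0.591, 0.806, -0.001]
contact_force: [-12.3, 1.8, 8.1]
grip_width: 0.502
grip_force: 30.0
```

```bash
python3 - <<'E'
from h import *
rows([.5735,.2336,.257],.43); s=state(); print(s['contact_force'],s['torque'],s['grip_width']*8.81,s['grip_force'])
E
```

```text
pos [0.5723 0.2353 0.2573] phi 1.8758 shift cm [-0.2   0.06  0.03] rows 1 each [-0.201  0.064  0.03 ]
turn 1.4458
[-12.25378573   1.83392433   8.0996605 ] [ 0.3028913   1.64735675 -0.22846099] 4.425318940837999 30.00564801535802
```

Request:
{"api": "move_arm", "payload": {"increments": [[[4,0,0,0,0],[8.8,0,0,0,0],[8.8,0,0,0,0],[8.8,0,0,0,0],[8.8,0,0,-1.2,0],[8.8,0,0,-1.2,0],[8.8,0,0,-1.2,0],[8.8,0,0,0,0],[8.8,0,0,0,0]]]}}

```text
t: 5.28
eef_pos: [0.5734, 0.2347, 0.2943]
tcp_rot: [0.001, 0.594, 0.805, 0.001]
contact_force: [0.0, -0.4, -0.4]
grip_width: 0.999
grip_force: 0.0
```

```bash
python3 - <<'E'
from h import *
rows([.5735,.2336,.292],1.57); s=state(); print(s['contact_force'])
c=cam('wrist'); save(c,'w3.png')
E
```

```text
pos [0.5734 0.2347 0.2943] phi 1.8698 shift cm [-0.1  -0.03  0.23] rows 1 each [-0.104 -0.026  0.225]
turn 0.2998
[ 0.0366283  -0.37629268 -0.43012864]
```

View pics/w3.png

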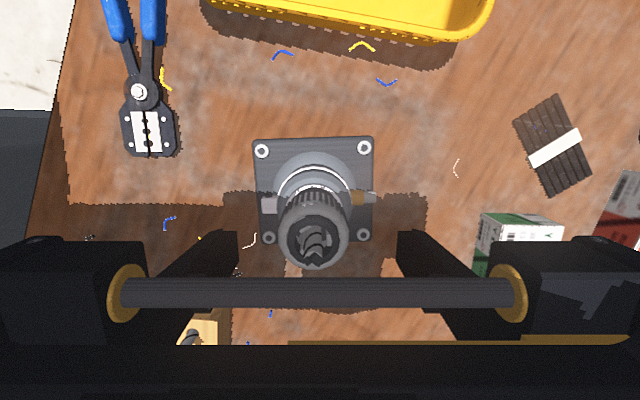

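The stub stands free in the open chuck at (315,245), midway between the fingers. I'll grip it and draw it out.

Request:
{"api": "move_arm", "payload": {"increments": [[[8.8,-0.1,0,0.17,0],[0.5,0,0,0,0],[0.5,0,0,0,0],[0.5,0,0,0,0],[0.5,0,0,0,0],[0.5,0,0,0,0],[0.5,0,0,0,0],[0.5,0,0,0,0],[0.5,0,0,0,0],[0.5,0,0,0,0],[0.5,0,0,0,0],[0.5,0,0,0,0]]]}}

```text
t: 6.33
eef_pos: [0.5737, 0.2337, 0.2913]
tcp_rot: [-0.0, 0.594, 0.805, 0.0]
contact_force: [-0.2, -0.4, -0.7]
grip_width: 0.193
grip_force: 0.0
```

```bash
python3 - <<'E'
from h import *
rows([.5735,.2336,.40],3.1416); s=state(); print(s['contact_force'],s['torque'],s['grip_width']*8.81,s['grip_force'])
E
```

```text
pos [0.5737 0.2337 0.2913] phi 1.8698 shift cm [ -0.    -0.02 -10.87] rows 3 each [-1.000e-03 -6.000e-03 -3.622e+00]
turn -1.2718
[-0.18440437 -0.4231597  -0.6934821 ] [ 0.00432769 -0.06232214  0.01651287] 1.6988594657800782 0.0
```

Request:
{"api": "move_arm", "payload": {"increments": [[[0.5,0,0,0,0],[0.5,0,0,0,0],[0.5,0,0,0,0],[0.5,0,0,0,0],[0.5,0,0,-1,0],[0.5,0,0,-2,0],[0.5,0,0,-3,0],[0.5,0,0,-3,0],[0.5,0,0,-3,0],[0.5,0,0,-1,0],[0.5,0,0,0,0],[0.5,0,0,0,0]]]}}

```text
t: 7.33
eef_pos: [0.5736, 0.2337, 0.4204]
tcp_rot: [-0.0, 0.594, 0.805, -0.0]
contact_force: [-0.4, -0.7, -1.0]
grip_width: 0.103
grip_force: 29.9
```

Request:
{"api": "move_arm", "payload": {"increments": [[[0.5,0,0,0,-0.12],[0.5,0,0,0,-0.12],[0.5,0,0,0,-0.12],[0.5,0,0,0,-0.12],[0.5,0,0,0,-0.12],[0.5,0,0,0,-0.12],[0.5,0,0,0,-0.12],[0.5,0,0,0,-0.12],[0.5,0,0,0,-0.12],[0.5,0,0,0,-0.12],[0.5,0,0,0,-0.07],[0.5,0,0,0,0]]]}}

```text
t: 8.33
eef_pos: [0.5737, 0.2337, 0.4189]
tcp_rot: [-0.002, -0.0, 1.0, -0.0]
contact_force: [-0.8, 0.9, -0.3]
grip_width: 0.097
grip_force: 29.9
```

```bash
python3 - <<'E'
from h import *
rows([.5626,-.2236,.42],3.1416); s=state(); print(s['joint_pos'],s['grip_width']*8.81,s['grip_force'])
c=cam('wrist'); save(c,'w4.png')
E
```

```text
pos [0.5737 0.2337 0.4189] phi 3.1422 shift cm [  1.14 -45.73  -0.11] rows 12 each [ 0.095 -3.811 -0.009]
turn 0.0006
[ 1.97926146e-01  5.19252556e-01  1.15940798e+00 -1.37934175e-05
  1.46691260e+00 -1.37349234e+00] 0.8583829529321816 29.92468466050923
```

View pics/w4.png

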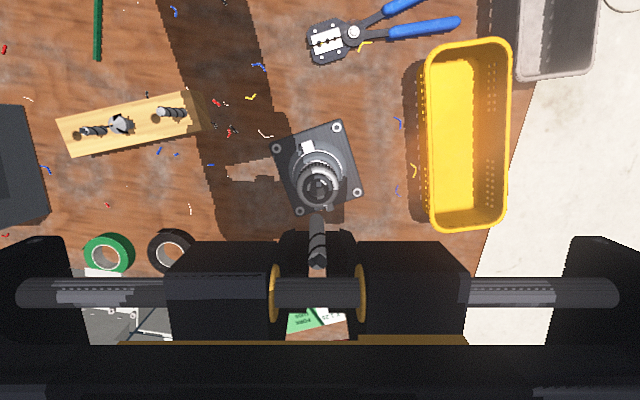

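The stub is held upright at (317,240), the chuck below is empty at (318,188), and the stand shows the drill at (170,112), the countersink at (120,124) and one stub at (90,131). Next, the safe.

Request:
{"api": "move_arm", "payload": {"increments": [[[0.5,0.1,-3.8,0,0],[0.5,0.1,-3.8,0,0],[0.5,0.1,-3.8,0,0],[0.5,0.1,-3.8,0,0],[0.5,0.1,-3.8,0,0],[0.5,0.1,-3.8,0,0],[0.5,0.1,-3.8,0,0],[0.5,0.1,-3.8,0,0],[0.5,0.1,-3.8,0,0],[0.5,0.1,-3.8,0,0],[0.5,0.1,-3.8,0,0],[0.5,0,-3.9,0,0]]]}}

```text
t: 9.38
eef_pos: [0.5614, -0.2251, 0.4203]
tcp_rot: [-0.001, 0.002, 1.0, 0.001]
contact_force: [0.4, -0.5, -0.7]
grip_width: 0.101
grip_force: 29.9
```

Request:
{"api": "move_arm", "payload": {"increments": [[[0.5,0,0,0,0],[0.5,0,0,0,0],[0.5,0,0,0,0]]]}}

```text
t: 9.63
eef_pos: [0.5619, -0.2229, 0.4205]
tcp_rot: [-0.001, 0.002, 1.0, 0.001]
contact_force: [-0.4, 0.6, -1.4]
grip_width: 0.1
grip_force: 29.9
```

```bash
python3 - <<'E'
from h import *
rows([.5626,-.2236,.42],3.1416)
c=cam('wrist'); P=cloud(c)
m=(P[...,2]>.173)&(P[...,2]<.182)&(P[...,0]>.48)&(P[...,0]<.66)&(P[...,1]<-.12)&(P[...,1]>-.33)
print(m.sum(),np.percentile(P[m],[1,50,99],axis=0).round(4)); save(c,'w5.png')
m=(P[...,2]>.155)&(P[...,2]<.1665)&(P[...,0]>.525)&(P[...,0]<.60)&(P[...,1]<-.18)&(P[...,1]>-.27)
print(m.sum(),np.percentile(P[m],[1,50,99],axis=0).round(4))
E
```

```text
pos [ 0.5619 -0.2229  0.4205] phi 3.1382 shift cm [-0.07 -0.07  0.05] rows 1 each [-0.073 -0.068  0.046]
turn -0.0034
1147 [[ 0.5287 -0.2696  0.1732]
 [ 0.5392 -0.2238  0.177 ]
 [ 0.5931 -0.18    0.1786]]
6284 [[ 0.5259 -0.2667  0.1609]
 [ 0.5592 -0.2257  0.1624]
 [ 0.5947 -0.1842  0.1663]]
```

View pics/w5.png

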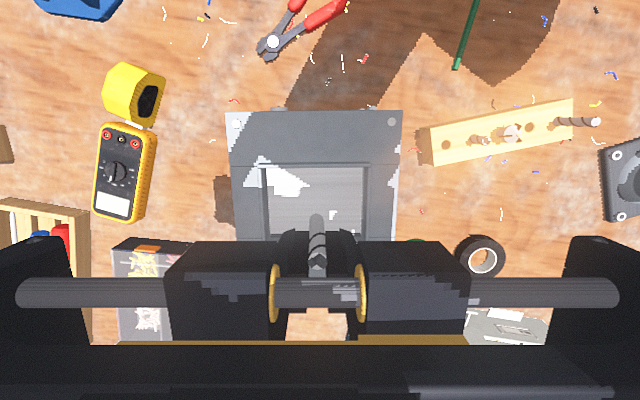

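The safe's mouth is at (315,200). In the stand I see the drill at (575,120), an empty hole at (547,125), the countersink at (513,132), a stub at (482,140) and an empty hole at (446,145), so there is only one stub there. I'll check the hinge side in the first top picture.

```bash
python3 - <<'E'
from h import *
save(load('top'),'mouth.png',(350,155,415,225),8)
E
```

```text
(no output)
```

View pics/mouth.png

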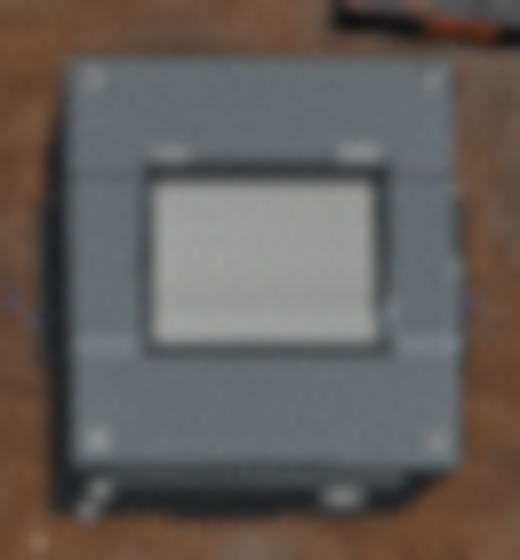

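The hinge knuckles are at (170,155) and (360,155), on the world +x side, so the free edge is at -x. I'll shift toward the free edge and push down.

Request:
{"api": "move_arm", "payload": {"increments": [[[0.5,1.7,-0.16,0,0],[0.5,0,0,0,0],[0.5,0,0,2,0],[0.5,0,0,2,0],[0.5,0,0,0.8,0],[0.5,0,0,0.8,0],[0.5,0,0,0.8,0],[0.5,0,0,0.8,0],[0.5,0,0,0,0]]]}}

```text
t: 10.43
eef_pos: [0.5449, -0.2247, 0.3482]
tcp_rot: [-0.001, 0.001, 1.0, 0.0]
contact_force: [0.6, 0.6, 1.3]
grip_width: 0.097
grip_force: 29.9
```

```bash
python3 - <<'E'
from h import *
rows([.545,-.2245,.312],3.1416); s=state(); print(s['contact_force'],s['torque'],s['grip_width']*8.81)
E
```

```text
pos [ 0.5449 -0.2247  0.3482] phi 3.1398 shift cm [-0.01  0.02  3.62] rows 1 each [-0.013  0.023  3.619]
turn -0.0018
[0.57408978 0.6349178  1.28590368] [ 0.12477355 -0.0664086  -0.01060105] 0.8541718868744942
```

Request:
{"api": "move_arm", "payload": {"increments": [[[0.5,0,0,0.9,0],[0.5,0,0,0.9,0],[0.5,0,0,0.9,0],[0.5,0,0,0.9,0],[0.5,0,0,0,0],[2.5,0,0,0,0],[2.5,0,0,0,0],[2.5,0,0,0,0],[2.5,0,0,0,0],[2.5,0,0,0,0]]]}}

```text
t: 11.27
eef_pos: [0.5449, -0.2249, 0.3139]
tcp_rot: [0.001, 0.001, 1.0, -0.0]
contact_force: [0.3, -0.4, 0.8]
grip_width: 0.283
grip_force: 0.6
```

Request:
{"api": "move_arm", "payload": {"increments": [[[2.5,0,0,-2,0],[2.5,0,0,-3,0],[2.5,0,0,-3,0],[2.5,0,0,-3,0],[2.5,0,0,-1,0],[2.5,0,0,0,0],[2.5,0,0,0,0]]]}}

```text
t: 11.85
eef_pos: [0.5448, -0.2248, 0.4322]
tcp_rot: [-0.0, 0.001, 1.0, 0.0]
contact_force: [0.2, 0.1, -0.0]
grip_width: 0.282
grip_force: 0.0
```

```bash
python3 - <<'E'
from h import *
rows([.45,0,.42],3.1416); print(state()['contact_force'])
c=cam('wrist'); save(c,'w6.png'); P=cloud(c)
m=(P[...,0]>.535)&(P[...,0]<.585)&(P[...,1]<-.19)&(P[...,1]>-.26)
print(m.sum(),np.percentile(P[m][:,2],[1,25,50,75,99]).round(4))
t=cam('top');P=cloud(t); m=(P[...,2]>.032)&(P[...,2]<.045)&(P[...,0]>.42)&(P[...,0]<.6)&(abs(P[...,1])<.15); print('stand',m.sum(),cv2.minAreaRect((P[m][:,:2]*1000).astype(np.float32)))
E
```

```text
pos [ 0.5448 -0.2248  0.4322] phi 3.1398 shift cm [ 9.52 22.46  1.22] rows 7 each [1.36  3.209 0.175]
turn -0.0018
[ 0.23780953  0.08558031 -0.04061328]
8658 [0.1611 0.1624 0.2776 0.3056 0.3425]
stand 722 ((512.3622436523438, 4.806510925292969), (49.84473419189453, 169.8765411376953), 11.439340591430664)
```

The flap is shut again (flat at 0.162) and the stand hasn't moved. Next, the stub in the fourth hole.

Request:
{"api": "move_arm", "payload": {"increments": [[[3.5,0.43,3.27,0.3,0],[3.5,0.43,3.27,0.3,0],[3.5,0.43,3.27,0.3,0],[3.5,0.43,3.27,0.3,0],[3.5,0.43,3.27,0.3,0],[3.5,0.43,3.27,0.3,0]]]}}

```text
t: 12.45
eef_pos: [0.5189, -0.0271, 0.4136]
tcp_rot: [-0.001, 0.001, 1.0, 0.0]
contact_force: [1.7, -0.3, -0.7]
grip_width: 0.399
grip_force: 0.0
```

Request:
{"api": "move_arm", "payload": {"increments": [[[3.5,0,0,0,0.12],[3.5,0,0,0,0.12],[3.5,0,0,0,0.12],[3.5,0,0,0,0.12],[3.5,0,0,0,0.12],[3.5,0,0,0,0.12],[3.5,0,0,0,0.12],[3.5,0,0,0,0.12],[3.5,0,0,0,0.12],[3.5,0,0,0,0.12],[3.5,0,0,0,0.12],[3.5,0,0,0,0.05]]]}}

```text
t: 13.45
eef_pos: [0.5193, -0.0286, 0.4137]
tcp_rot: [-0.001, 0.636, 0.772, -0.001]
contact_force: [0.4, 0.8, -0.2]
grip_width: 0.402
grip_force: 0.0
```

Request:
{"api": "move_arm", "payload": {"increments": [[[3.5,-3,0,3,0],[3.5,-3,0,3,0],[3.5,0,0,0,0],[3.5,0,0,0,0],[3.5,0,0,0,0]]]}}

```text
t: 13.87
eef_pos: [0.531, -0.086, 0.3562]
tcp_rot: [-0.0, 0.633, 0.774, -0.0]
contact_force: [0.5, 0.5, 0.2]
grip_width: 0.396
grip_force: 0.0
```

```bash
python3 - <<'E'
from h import *
rows([.5188,-.0286,.34],1.77)
c=cam('wrist'); save(c,'w7.png'); P=cloud(c)
f,cx,cy=K(c)
m=(P[...,2]>.036)&(P[...,2]<.044)&(P[...,0]>.44)&(P[...,0]<.6)&(abs(P[...,1])<.12)
print('stand',m.sum(),cv2.minAreaRect((P[m][:,:2]*1000).astype(np.float32)))
m=(P[...,2]>.05)&(P[...,2]<.1)&(P[...,0]>.44)&(P[...,0]<.6)&(abs(P[...,1])<.12)
n,l,st,ce=cv2.connectedComponentsWithStats(m.astype(np.uint8))
for i in range(1,n):
    if st[i,4]>40: Q=P[l==i]; print(st[i],np.percentile(Q,[2,50,98],axis=0).round(4).tolist())
E
```

```text
pos [ 0.531  -0.086   0.3562] phi 1.7697 shift cm [ 5.87 -0.06  1.62] rows 2 each [ 2.935 -0.031  0.811]
turn -0.0003
stand 7820 ((512.7960205078125, 1.6398696899414062), (48.211090087890625, 164.47042846679688), 11.679973602294922)
[308   0  13  17 181] [[0.4946, 0.0651, 0.0507], [0.4999, 0.0663, 0.0685], [0.5035, 0.0704, 0.0842]]
[303  79  25  28 449] [[0.5029, -0.0058, 0.0589], [0.5125, 0.0036, 0.0641], [0.5217, 0.0129, 0.0694]]
[310 124  12  12 107] [[0.5147, -0.0336, 0.0555], [0.5193, -0.0291, 0.0686], [0.5242, -0.0247, 0.0717]]
```

View pics/w7.png

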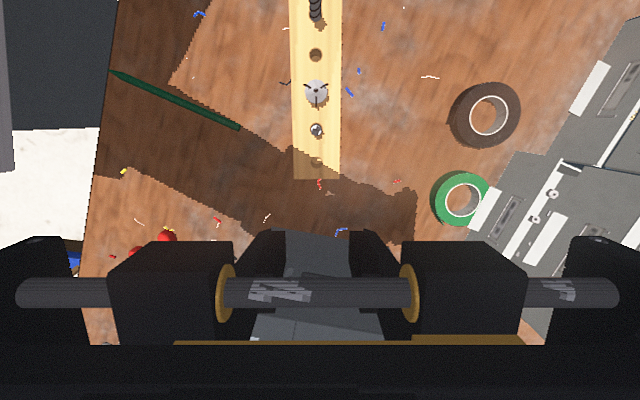

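The stub to take is at pixel (316,129), world (0.519, -0.029), one hole down from the countersink at (316,93).

Request:
{"api": "move_arm", "payload": {"increments": [[[3.5,2.95,-0.05,0,0],[3.5,2.95,0,0,0],[3.5,0,0,3,0],[3.5,0,0,3,0],[3.5,0,0,3,0],[3.5,0,0,2,0],[3.5,0,0,0,0],[3.5,0,0,0,0]]]}}

```text
t: 14.58
eef_pos: [0.519, -0.028, 0.2472]
tcp_rot: [0.0, 0.633, 0.774, 0.0]
contact_force: [-0.8, 0.1, 0.1]
grip_width: 0.395
grip_force: 0.0
```

```bash
python3 - <<'E'
from h import *
rows([.5193,-.029,.210],1.77)
E
```

```text
pos [ 0.519  -0.028   0.2472] phi 1.7708 shift cm [-0.1   0.01  3.72] rows 1 each [-0.102  0.006  3.716]
turn 0.0008
```

Request:
{"api": "move_arm", "payload": {"increments": [[[3.5,-0.1,0,2,0],[3.5,0,0,1.7,0],[3.5,0,0,0,0],[0.5,0,0,0,0],[0.5,0,0,0,0],[0.5,0,0,0,0],[0.5,0,0,0,0],[0.5,0,0,0,0],[0.5,0,0,0,0],[0.5,0,0,0,0]]]}}

```text
t: 15.42
eef_pos: [0.5193, -0.0297, 0.2104]
tcp_rot: [0.001, 0.633, 0.774, 0.0]
contact_force: [-1.0, -0.0, 7.9]
grip_width: 0.103
grip_force: 29.9
```

```bash
python3 - <<'E'
from h import *
rows([.5193,-.029,.40],3.1416); s=state(); print(s['contact_force'],s['torque'],s['grip_width']*8.81,s['grip_force'])
E
```

```text
pos [ 0.5193 -0.0297  0.2104] phi 1.7699 shift cm [ 7.000e-02  1.000e-02 -1.896e+01] rows 5 each [ 1.400e-02  3.000e-03 -3.791e+00]
turn -1.3717
[-1.04590223 -0.04524803  7.8721522 ] [-0.08375034  0.28540721 -0.03925004] 0.9042246037501951 29.945149663835764
```

Request:
{"api": "move_arm", "payload": {"increments": [[[0.5,0,0,-1,0],[0.5,0,0,-2,0],[0.5,0,0,-3,0],[0.5,0,0,-3.5,0],[0.5,0,0,-3.5,0],[0.5,0,0,-3.5,0],[0.5,0,0,-3.5,0],[0.5,0,0,-1,0],[0.5,0,0,0,0]]]}}

```text
t: 16.17
eef_pos: [0.5189, -0.0295, 0.4226]
tcp_rot: [0.003, 0.633, 0.774, 0.001]
contact_force: [-0.7, 0.1, 0.1]
grip_width: 0.097
grip_force: 30.0
```

Request:
{"api": "move_arm", "payload": {"increments": [[[0.5,0,0,0,-0.12],[0.5,0,0,0,-0.12],[0.5,0,0,0,-0.12],[0.5,0,0,0,-0.12],[0.5,0,0,0,-0.12],[0.5,0,0,0,-0.12],[0.5,0,0,0,-0.12],[0.5,0,0,0,-0.12],[0.5,0,0,0,-0.12],[0.5,0,0,0,-0.12],[0.5,0,0,0,-0.12],[0.5,0,0,0,-0.05]]]}}

```text
t: 17.17
eef_pos: [0.5189, -0.0296, 0.4175]
tcp_rot: [-0.002, -0.002, 1.0, 0.0]
contact_force: [0.2, -0.5, -0.3]
grip_width: 0.102
grip_force: 30.0
```

Request:
{"api": "move_arm", "payload": {"increments": [[[0.5,-0.43,-3.25,0,0],[0.5,-0.43,-3.25,0,0],[0.5,-0.43,-3.25,0,0],[0.5,-0.43,-3.25,0,0],[0.5,-0.43,-3.25,0,0],[0.5,-0.43,-3.25,0,0],[0.5,0,0,0,0],[0.5,0,0,0,0]]]}}

```text
t: 17.83
eef_pos: [0.5444, -0.2259, 0.4171]
tcp_rot: [-0.002, 0.002, 1.0, 0.001]
contact_force: [0.6, 0.6, -0.2]
grip_width: 0.1
grip_force: 29.9
```

```bash
python3 - <<'E'
from h import *
rows([.545,-.2245,.310],3.1416); s=state(); print(s['contact_force'],s['grip_width']*8.81,s['grip_force'])
E
```

```text
pos [ 0.5444 -0.2259  0.4171] phi 3.1376 shift cm [-0.06  0.14 10.71] rows 3 each [-0.021  0.048  3.569]
turn -0.004
[ 0.56293428  0.60090552 -0.20226368] 0.8788706110243852 29.947635317221284
```

Request:
{"api": "move_arm", "payload": {"increments": [[[0.5,0,0.1,2,0],[0.5,0,0,2,0],[0.5,0,0,0.85,0],[0.5,0,0,0.85,0],[0.5,0,0,0.85,0],[0.5,0,0,0.85,0],[0.5,0,0,0.85,0],[0.5,0,0,0.85,0],[0.5,0,0,0.85,0],[0.5,0,0,0.85,0],[0.5,0,0,0,0],[0.5,0,0,0,0]]]}}

```text
t: 18.83
eef_pos: [0.5441, -0.2236, 0.3102]
tcp_rot: [-0.002, 0.001, 1.0, 0.001]
contact_force: [-4.8, 0.9, -3.0]
grip_width: 0.099
grip_force: 29.9
```

Request:
{"api": "move_arm", "payload": {"increments": [[[2.5,0,0,0,0],[2.5,0,0,0,0],[2.5,0,0,0,0],[2.5,0,0,0,0],[2.5,0,0,0,0],[2.5,0,0,-2,0],[2.5,0,0,-3,0],[2.5,0,0,-3,0],[2.5,0,0,-3,0],[2.5,0,0,0,0],[2.5,0,0,0,0]]]}}

```text
t: 19.75
eef_pos: [0.5445, -0.2235, 0.4228]
tcp_rot: [0.001, 0.001, 1.0, -0.001]
contact_force: [-0.7, 1.0, -0.2]
grip_width: 0.285
grip_force: 0.0
```

```bash
python3 - <<'E'
from h import *
print(state()['contact_force'])
c=cam('wrist'); save(c,'w8.png'); P=cloud(c)
m=(P[...,0]>.535)&(P[...,0]<.585)&(P[...,1]<-.19)&(P[...,1]>-.26)
z=P[m][:,2]; print(np.percentile(z[z<.2],[0,1,25,50,75,100]).round(4))
t=cam('top');P=cloud(t); m=(P[...,2]>.032)&(P[...,2]<.045)&(P[...,0]>.42)&(P[...,0]<.6)&(abs(P[...,1])<.15); print('stand',m.sum(),cv2.minAreaRect((P[m][:,:2]*1000).astype(np.float32)))
rows([.498,.0713,.42],1.77)
E
```

```text
[-0.67432898  0.99239133 -0.1931042 ]
[0.16   0.1608 0.1619 0.1624 0.1628 0.1644]
stand 716 ((511.76153564453125, 4.88458251953125), (49.0889892578125, 169.7065887451172), 12.072940826416016)
pos [ 0.5445 -0.2236  0.4203] phi 3.1398 shift cm [ 4.7  29.48  0.03] rows 8 each [0.588 3.685 0.004]
turn 1.3698
```

The flap is shut again and the stand is still in place. Next, the drill.

Request:
{"api": "move_arm", "payload": {"increments": [[[3.5,0.6,3.9,0,0],[3.5,0.6,3.9,0,0],[3.5,0.6,3.9,0,0],[3.5,0.6,3.9,0,0],[3.5,0.6,3.9,0,0],[3.5,0.6,3.9,0,0]]]}}

```text
t: 20.35
eef_pos: [0.5082, 0.0121, 0.4201]
tcp_rot: [-0.001, 0.001, 1.0, 0.0]
contact_force: [0.2, 1.3, -0.3]
grip_width: 0.397
grip_force: 0.0
```

Request:
{"api": "move_arm", "payload": {"increments": [[[3.5,0,0,0.5,0.12],[3.5,0,0,0.5,0.12],[3.5,0,0,0.5,0.12],[3.5,0,0,0.5,0.12],[3.5,0,0,0.5,0.12],[3.5,0,0,0.5,0.12],[3.5,0,0,0.5,0.12],[3.5,0,0,0.5,0.12],[3.5,0,0,0.5,0.12],[3.5,0,0,0.5,0.12],[3.5,0,0,0.5,0.12],[3.5,0,0,0,0.05]]]}}

```text
t: 21.35
eef_pos: [0.5087, 0.0105, 0.3641]
tcp_rot: [-0.002, 0.636, 0.772, -0.001]
contact_force: [-0.7, -0.3, 0.3]
grip_width: 0.396
grip_force: 0.0
```

Request:
{"api": "move_arm", "payload": {"increments": [[[3.5,0,0,0,0],[3.5,0,0,0,0]]]}}

```text
t: 21.52
eef_pos: [0.5088, 0.0104, 0.3655]
tcp_rot: [-0.001, 0.633, 0.774, -0.0]
contact_force: [0.2, -0.3, -0.3]
grip_width: 0.398
grip_force: 0.0
```

```bash
python3 - <<'E'
from h import *
c=cam('wrist'); save(c,'w9.png'); P=cloud(c)
m=(P[...,2]>.036)&(P[...,2]<.044)&(P[...,0]>.44)&(P[...,0]<.6)&(abs(P[...,1])<.14)
print('stand',m.sum(),cv2.minAreaRect((P[m][:,:2]*1000).astype(np.float32)))
m=(P[...,2]>.05)&(P[...,2]<.1)&(P[...,0]>.44)&(P[...,0]<.6)&(abs(P[...,1])<.14)
n,l,st,ce=cv2.connectedComponentsWithStats(m.astype(np.uint8))
for i in range(1,n):
    if st[i,4]>40: Q=P[l==i]; print(st[i],np.percentile(Q,[2,50,98],axis=0).round(4).tolist())
m=(P[...,2]>.121)&(P[...,2]<.126)&(np.hypot(P[...,0]-.5735,P[...,1]-.234)<.03)
print('nose',m.sum(),P[m].mean(0) if m.any() else 0)
rows([.498,.0713,.34],1.77)
E
```

```text
stand 5920 ((512.4278564453125, 3.575103759765625), (48.07390594482422, 169.6963348388672), 11.746026039123535)
[312 121  13  12 117] [[0.4937, 0.0662, 0.0766], [0.4985, 0.0707, 0.0892], [0.5032, 0.0753, 0.0916]]
[307 184  23  23 339] [[0.5022, -0.0049, 0.0557], [0.512, 0.0065, 0.0639], [0.5217, 0.0137, 0.07]]
nose 0 0
pos [0.5089 0.0104 0.3658] phi 1.7717 shift cm [6.18 0.15 2.58] rows 2 each [3.092 0.074 1.29 ]
turn 0.0017
```

View pics/w9.png

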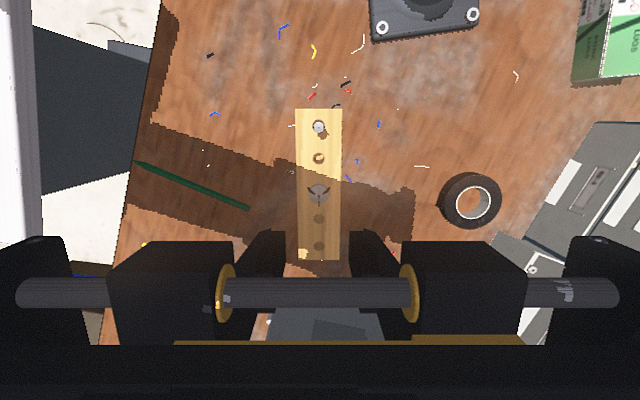

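The drill is at (319,127), world (0.4985, 0.0707), and the countersink at (318,193) is still in place. I'll take the drill.

Request:
{"api": "move_arm", "payload": {"increments": [[[3.5,3.07,0.08,0,0],[3.5,3.07,0.08,0,0],[3.5,0,0,3,0],[3.5,0,0,3,0],[3.5,0,0,3,0],[3.5,0,0,1.5,0],[3.5,0,0,0,0],[3.5,0,0,0,0]]]}}

```text
t: 22.23
eef_pos: [0.4985, 0.0709, 0.2614]
tcp_rot: [-0.0, 0.633, 0.774, -0.0]
contact_force: [0.6, -0.1, -0.1]
grip_width: 0.399
grip_force: 0.0
```

```bash
python3 - <<'E'
from h import *
rows([.4985,.0707,.219],1.77)
E
```

```text
pos [0.4985 0.0709 0.2614] phi 1.7707 shift cm [-0.02 -0.    4.24] rows 2 each [-0.01  -0.     2.119]
turn 0.0007
```

Request:
{"api": "move_arm", "payload": {"increments": [[[3.5,0,0,2.1,0],[3.5,0,0,2.1,0],[3.5,0,0,0,0],[0.5,0,0,0,0],[0.5,0,0,0,0],[0.5,0,0,0,0],[0.5,0,0,0,0],[0.5,0,0,0,0],[0.5,0,0,0,0],[0.5,0,0,0,0]]]}}

```text
t: 23.07
eef_pos: [0.4986, 0.0709, 0.2204]
tcp_rot: [0.001, 0.633, 0.774, 0.0]
contact_force: [-2.1, -1.2, 7.6]
grip_width: 0.101
grip_force: 29.9
```

Request:
{"api": "move_arm", "payload": {"increments": [[[0.5,0,0,-1,0],[0.5,0,0,-2,0],[0.5,0,0,-2.5,0],[0.5,0,0,-2.5,0],[0.5,0,0,-2.5,0],[0.5,0,0,-2.5,0],[0.5,0,0,-1,0],[0.5,0,0,0,0],[0.5,0,0,0,0]]]}}

```text
t: 23.82
eef_pos: [0.4982, 0.0709, 0.3589]
tcp_rot: [-0.0, 0.633, 0.774, -0.0]
contact_force: [-0.4, -0.3, -0.7]
grip_width: 0.097
grip_force: 29.9
```

```bash
python3 - <<'E'
from h import *
s=state(); print(s['grip_width']*8.81,s['grip_force'],s['contact_force'])
rows([.5735,.2336,.36],1.77)
E
```

```text
0.8564305583066586 29.925115769729018 [-0.36430705 -0.28820146 -0.70805571]
pos [0.4982 0.0709 0.3589] phi 1.7698 shift cm [14.46 10.6  -0.11] rows 5 each [ 2.892  2.12  -0.022]
turn -0.0002
```

Request:
{"api": "move_arm", "payload": {"increments": [[[0.5,2.9,2.12,0,0],[0.5,2.9,2.12,0,0],[0.5,2.9,2.12,0,0],[0.5,2.9,2.12,0,0],[0.5,2.9,2.12,0,0],[0.5,0,0,0,0],[0.5,0,0,0,0],[0.5,0,0,0,0]]]}}

```text
t: 24.48
eef_pos: [0.5734, 0.2336, 0.3577]
tcp_rot: [-0.001, 0.633, 0.774, -0.001]
contact_force: [0.0, -0.9, -0.5]
grip_width: 0.099
grip_force: 29.9
```

```bash
python3 - <<'E'
from h import *
c=cam('wrist'); P=cloud(c); save(c,'w10.png',(220,120,420,280),4)
d=np.hypot(P[...,0]-.5735,P[...,1]-.234)
m=(P[...,2]>.120)&(P[...,2]<.126)&(d<.03)
print('nose',m.sum(),cv2.minEnclosingCircle((P[m][:,:2]*1000).astype(np.float32)))
m=(P[...,2]>.15)&(P[...,2]<.185)&(d<.03); print('drill',m.sum(),np.percentile(P[m],[2,50,98],axis=0).round(4).tolist())
rows([.5736,.2338,.296],1.77)
E
```

```text
nose 624 ((573.27197265625, 234.12664794921875), 19.001115798950195)
drill 287 [[0.569, 0.2343, 0.1506], [0.5728, 0.2376, 0.1699], [0.578, 0.2388, 0.1844]]
pos [0.5735 0.2331 0.3583] phi 1.769 shift cm [0.06 0.03 6.23] rows 2 each [0.032 0.014 3.117]
turn -0.001
```

View pics/w10.png

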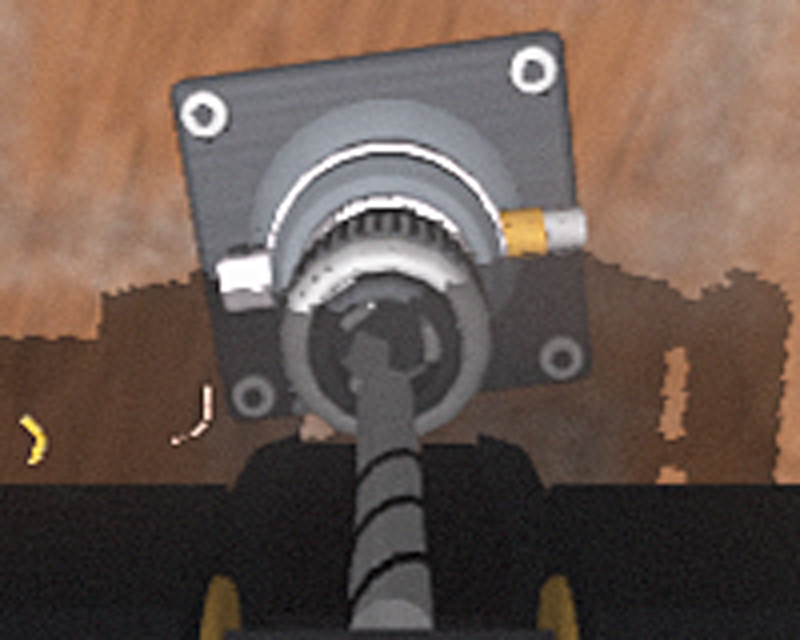

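The drill hangs over the open chuck's mouth, at crop pixel (385,340), with the jaws well apart. I'll lower it gently.

Request:
{"api": "move_arm", "payload": {"increments": [[[0.5,0.06,0.03,1,0],[0.5,0,0,1,0],[0.5,0,0,0.6,0],[0.5,0,0,0.6,0],[0.5,0,0,0.6,0],[0.5,0,0,0.6,0],[0.5,0,0,0.6,0],[0.5,0,0,0,0],[0.5,0,0,0,0]]]}}

```text
t: 25.28
eef_pos: [0.5738, 0.2347, 0.3092]
tcp_rot: [-0.0, 0.633, 0.774, -0.0]
contact_force: [-1.3, -0.6, 0.0]
grip_width: 0.102
grip_force: 29.9
```

```bash
python3 - <<'E'
from h import *
s=state(); print(s['grip_width']*8.81,s['contact_force'],s['torque'])
rows([.5736,.2338,.296],1.77)
E
```

```text
0.8944557496171146 [-1.26571673 -0.64489302  0.01437481] [-0.03508703 -0.07225753 -0.03541792]
pos [0.5738 0.2347 0.3092] phi 1.7698 shift cm [-0.08 -0.04  1.32] rows 1 each [-0.082 -0.036  1.316]
turn -0.0002
```

Request:
{"api": "move_arm", "payload": {"increments": [[[0.5,-0.06,-0.03,0.5,0],[0.5,0,0,0.4,0],[0.5,0,0,0.3,0],[0.5,0,0,0.2,0],[0.5,0,0,0,0],[0.5,0,0,0,0]]]}}

```text
t: 25.78
eef_pos: [0.5738, 0.234, 0.2965]
tcp_rot: [0.001, 0.633, 0.774, 0.001]
contact_force: [-0.5, -0.5, 6.2]
grip_width: 0.099
grip_force: 29.9
```

```bash
python3 - <<'E'
from h import *
s=state(); print(s['grip_width']*8.81,s['contact_force'],s['torque'])
rows([.5736,.2338,.296],1.77)
E
```

```text
0.8749502815532765 [-0.47704419 -0.53684831  6.24797298] [-0.10131157  0.17918926 -0.02160274]
pos [0.5738 0.234  0.2965] phi 1.7698 shift cm [-0.02 -0.02  0.05] rows 1 each [-0.02  -0.02   0.048]
turn -0.0002
```

The drill is fully home, with a 6 N floor contact at the expected height. I'll release it and go down to the sleeve.

Request:
{"api": "move_arm", "payload": {"increments": [[[8.8,0,0,0,0],[8.8,0,0,0,0],[8.8,0,0,0,0],[8.8,0,0,0,0],[8.8,0,0,0,0],[8.8,0,0,0,0],[8.8,0,0,0,0],[8.8,0,0,0,0]]]}}

```text
t: 26.45
eef_pos: [0.5736, 0.234, 0.2954]
tcp_rot: [-0.0, 0.633, 0.774, -0.0]
contact_force: [0.4, 0.2, -0.7]
grip_width: 0.685
grip_force: 0.0
```

Request:
{"api": "move_arm", "payload": {"increments": [[[8.8,0,0,0.7,0],[8.8,0,0,0.5,0],[8.8,0,0,0.5,0],[8.8,0,0,0.4,0],[8.8,0,0,0.3,0],[8.8,0,0,0.3,0],[8.8,0,0,0.3,0],[8.8,0,0,0.3,0],[8.8,0,0,0,0]]]}}

```text
t: 27.2
eef_pos: [0.5735, 0.234, 0.2618]
tcp_rot: [-0.0, 0.633, 0.774, -0.0]
contact_force: [-0.7, 0.2, -0.2]
grip_width: 0.995
grip_force: 0.0
```

```bash
python3 - <<'E'
from h import *
s=state(); print(s['grip_width']*8.81,s['contact_force'],s['torque'],s['joint_pos'])
rows([.5736,.2340,.264],1.77)
c=cam('wrist'); P=cloud(c)
d=np.hypot(P[...,0]-.5735,P[...,1]-.234)
m=(P[...,2]>.13)&(P[...,2]<.185)&(d<.03); print('drill',m.sum(),np.percentile(P[m],[2,50,98],axis=0).round(4).tolist())
E
```

```text
8.768887683959393 [-0.73691242  0.19699503 -0.15970043] [ 0.0052756  -0.11820359  0.0063323 ] [ 1.98463680e-01  6.52575067e-01  1.36343085e+00  3.58690230e-05
  1.12646489e+00 -5.14578434e-04]
pos [0.5735 0.234  0.2618] phi 1.7698 shift cm [ 0.    0.01 -0.22] rows 1 each [ 0.001  0.008 -0.224]
turn -0.0002
drill 5160 [[0.5517, 0.2349, 0.1513], [0.5708, 0.257, 0.1758], [0.5868, 0.2622, 0.1779]]
```

Request:
{"api": "move_arm", "payload": {"increments": [[[4,0,0,0,0],[4,0,0,0,0],[4,0,0,0,0],[4,0,0,0,0],[4,0,0,0,0],[4,0,0,0,0],[4,0,0,0,0],[4,0,0,0,0],[4,0,0,0,0]]]}}

```text
t: 28.0
eef_pos: [0.5728, 0.2339, 0.2622]
tcp_rot: [-0.001, 0.633, 0.774, -0.002]
contact_force: [-9.7, -3.0, 5.0]
grip_width: 0.503
grip_force: 30.0
```

Request:
{"api": "move_arm", "payload": {"increments": [[[4,0,0,0,0.1],[4,0,0,0,0.1],[4,0,0,0,0.1],[4,0,0,0,0.1],[4,0,0,0,0.1],[4,0,0,0,0.1],[4,0,0,0,0.1],[4,0,0,0,0.1],[4,0,0,0,0.1],[4,0,0,0,0.1],[4,0,0,0,0],[4,0,0,0,0]]]}}

```text
t: 29.0
eef_pos: [0.5727, 0.2339, 0.2622]
tcp_rot: [-0.0, 0.927, 0.375, -0.002]
contact_force: [-8.9, -2.3, 5.7]
grip_width: 0.501
grip_force: 30.0
```

```bash
python3 - <<'E'
from h import *
s=state(); print(s['grip_width']*8.81,s['contact_force'],s['torque'])
rows([.5736,.2340,.262],1.77)
E
```

```text
4.411246721920941 [-8.91465685 -2.2995828   5.65353361] [-0.29358035  1.5957881  -0.21393697]
pos [0.5727 0.2339 0.2622] phi 0.7692 shift cm [0.07 0.05 0.02] rows 1 each [0.067 0.055 0.025]
turn -1.0008
```

Request:
{"api": "move_arm", "payload": {"increments": [[[4,0,0,0,0.05],[4,0,0,0,0.05],[4,0,0,0,0.05],[4,0,0,0,0.05],[4,0,0,0,0.05],[4,0,0,0,0.05]]]}}

```text
t: 29.5
eef_pos: [0.5727, 0.234, 0.2622]
tcp_rot: [-0.0, 0.973, 0.232, -0.003]
contact_force: [-9.3, -2.5, 5.3]
grip_width: 0.501
grip_force: 30.0
```

```bash
python3 - <<'E'
from h import *
s=state(); print(s['grip_width']*8.81,s['contact_force'],s['torque'],s['joint_efforts'][5])
rows([.5736,.2340,.262],1.77)
E
```

```text
4.411102544792013 [-9.29120761 -2.49370812  5.30289652] [-0.16388744  1.59308579  0.2220076 ] -0.5953145027160645
pos [0.5727 0.234  0.2622] phi 0.4679 shift cm [0.08 0.04 0.02] rows 1 each [0.081 0.037 0.022]
turn -1.3021
```

Request:
{"api": "move_arm", "payload": {"increments": [[[4,0,0,0,0.05],[4,0,0,0,0.05],[4,0,0,0,0.05],[4,0,0,0,0.05]]]}}

```text
t: 29.83
eef_pos: [0.5727, 0.234, 0.2622]
tcp_rot: [0.0, 0.991, 0.134, -0.002]
contact_force: [-9.4, -3.5, 5.3]
grip_width: 0.498
grip_force: 30.0
```

```bash
python3 - <<'E'
from h import *
s=state(); print(s['grip_width']*8.81,s['contact_force'],s['torque'],s['joint_efforts'][5])
rows([.5736,.2340,.262],1.77)
E
```

```text
4.390445888754797 [-9.43205196 -3.4763542   5.25344705] [-0.08448256  1.60279741  0.21831361] -0.5341795273125172
pos [0.5727 0.234  0.2622] phi 0.268 shift cm [0.09 0.02 0.02] rows 1 each [0.086 0.021 0.025]
turn -1.502
```

Request:
{"api": "move_arm", "payload": {"increments": [[[4,0,0,0,0.05],[4,0,0,0,0.05],[4,0,0,0,0.05],[4,0,0,0,0.05]]]}}

```text
t: 30.17
eef_pos: [0.5727, 0.234, 0.2623]
tcp_rot: [0.0, 0.999, 0.034, -0.002]
contact_force: [-9.4, -3.2, 5.2]
grip_width: 0.495
grip_force: 30.0
```

```bash
python3 - <<'E'
from h import *
s=state(); print(s['grip_width']*8.81,s['contact_force'],s['torque'],s['joint_efforts'][5])
rows([.5736,.2340,.262],1.77)
E
```

```text
4.3580883149943705 [-9.44213915 -3.21548306  5.21999955] [-0.03231781  1.57847112  0.33566545] -0.4350276477634907
pos [0.5727 0.234  0.2623] phi 0.0682 shift cm [0.09 0.01 0.03] rows 1 each [0.09  0.006 0.026]
turn -1.7018
```

Request:
{"api": "move_arm", "payload": {"increments": [[[4,0,0,0,0.05],[4,0,0,0,0.05],[4,0,0,0,0.05],[4,0,0,0,0.05]]]}}

```text
t: 30.5
eef_pos: [0.5727, 0.234, 0.2623]
tcp_rot: [0.001, 0.998, -0.066, -0.002]
contact_force: [-10.9, -2.3, 4.0]
grip_width: 0.497
grip_force: 30.0
```

```bash
python3 - <<'E'
from h import *
s=state(); print(s['grip_width']*8.81,s['contact_force'],s['torque'],s['joint_efforts'][5])
rows([.5736,.2340,.262],1.77)
E
```

```text
4.376904284178236 [-10.91553713  -2.34015726   3.99775203] [-0.01771222  1.44258429  0.47444817] -0.32890708185732365
pos [0.5727 0.234  0.2623] phi -0.1316 shift cm [ 0.09 -0.01  0.03] rows 1 each [ 0.087 -0.012  0.026]
turn -1.9016
```

The torque is climbing steadily (0.22, 0.34, 0.47 N m), so the jaws are squeezing the shank. I'll add a little more, then release and retreat.

Request:
{"api": "move_arm", "payload": {"increments": [[[4,0,0,0,0.05],[4,0,0,0,0.05],[4,0,0,0,0],[4,0,0,0,0],[8.8,0,0,0,0],[8.8,0,0,0,0],[8.8,0,0,0,0],[8.8,0,0,0,0],[8.8,0,0,0,0],[8.8,0,0,0,0],[8.8,0,0,0,0],[8.8,0,0,0,0]]]}}

```text
t: 31.5
eef_pos: [0.5736, 0.234, 0.2624]
tcp_rot: [-0.0, 0.993, -0.115, 0.0]
contact_force: [-0.7, -0.2, 0.4]
grip_width: 1.001
grip_force: 0.0
```

Request:
{"api": "move_arm", "payload": {"increments": [[[8.8,0,0,-1,0],[8.8,0,0,-2,0],[8.8,0,0,-3,0],[8.8,0,0,-3,0],[8.8,0,0,-3,0],[8.8,-3,0,-1,0],[8.8,-3,0,0,0],[8.8,0,0,0,0],[8.8,0,0,0,0]]]}}

```text
t: 32.25
eef_pos: [0.5143, 0.248, 0.3937]
tcp_rot: [-0.0, 0.993, -0.114, 0.001]
contact_force: [0.2, -0.2, 0.2]
grip_width: 1.002
grip_force: 0.0
```

```bash
python3 - <<'E'
from h import *
rows([.5736,.2340,.262]); print(state()['contact_force'])
c=cam('wrist'); P=cloud(c); save(c,'w11.png',(180,60,460,270),2.8)
d=np.hypot(P[...,0]-.5735,P[...,1]-.234)
m=(P[...,2]>.128)&(P[...,2]<.185)&(d<.03)
for a in(.13,.14,.15,.16): q=m&(P[...,2]>a)&(P[...,2]<a+.01); print('drill',a,q.sum(),P[q].mean(0).round(4),P[q][:,2].max().round(4))
t=cam('top');P=cloud(t); m=(P[...,2]>.032)&(P[...,2]<.045)&(P[...,0]>.42)&(P[...,0]<.6)&(abs(P[...,1])<.15); print('stand',m.sum(),cv2.minAreaRect((P[m][:,:2]*1000).astype(np.float32)))
m=(P[...,0]>.535)&(P[...,0]<.59)&(P[...,1]<-.19)&(P[...,1]>-.26); print('flap',np.percentile(P[m][:,2],[0,5,50,95,100]).round(4))
m=(P[...,0]>.495)&(P[...,0]<.535)&(abs(P[...,1])<.03); print('csk top',P[m][:,2].max())
E
```

```text
pos [0.5143 0.248  0.3937] phi -0.2291 shift cm [ 6.09  0.02 13.17] rows 4 each [1.523 0.005 3.293]
[ 0.18559345 -0.16894345  0.15228407]<stdin>:6: RuntimeWarning: Mean of empty slice.
  ret = um.true_divide(
Traceback (most recent call last):
ValueError: zero-size array to reduction operation maximum which has no identity
```

View pics/w11.png

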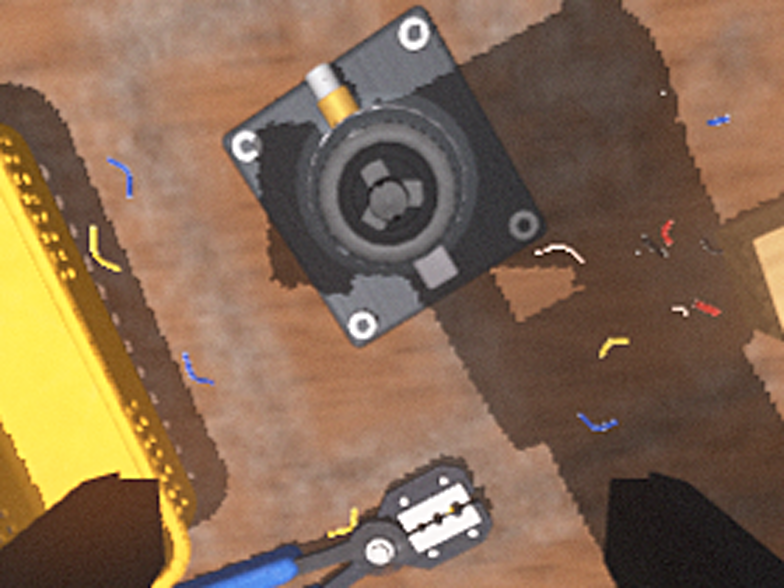

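The chuck is seen end-on, with the rod centred at (388,197) and all three jaws closed on it. I'll check its height and the rest by depth, using the pictures already taken.

```bash
python3 - <<'E'
from h import *
c=load('wrist'); P=cloud(c)
d=np.hypot(P[...,0]-.5735,P[...,1]-.234)
q=(P[...,2]>.128)&(P[...,2]<.185)&(d<.02); print('drill',q.sum(),np.percentile(P[q],[2,50,98],axis=0).round(4).tolist())
t=cam('top');P=cloud(t); m=(P[...,2]>.032)&(P[...,2]<.045)&(P[...,0]>.42)&(P[...,0]<.6)&(abs(P[...,1])<.15); print('stand',m.sum(),cv2.minAreaRect((P[m][:,:2]*1000).astype(np.float32)))
m=(P[...,0]>.535)&(P[...,0]<.585)&(P[...,1]<-.19)&(P[...,1]>-.26); print('flap',np.percentile(P[m][:,2],[0,5,50,95,100]).round(4))
m=(P[...,0]>.48)&(P[...,0]<.545)&(abs(P[...,1])<.04)&(P[...,2]>.05); print('csk',P[m].mean(0),P[m][:,2].max())
E
```

```text
drill 178 [[0.5684, 0.2297, 0.1482], [0.5737, 0.2342, 0.1651], [0.5783, 0.239, 0.1679]]
stand 720 ((512.2054443359375, 4.702674865722656), (48.726951599121094, 169.80812072753906), 11.949978828430176)
flap [0.0032 0.1571 0.1621 0.1672 0.1713]
csk [0.51121031 0.00452886 0.06353725] 0.073357714715266
```

```bash
python3 -c "
from h import *
print(order.sign_off())"
```

```text
the job is handed in; nothing more can be done
None
```

The job is handed in, but `sign_off` returned no verdict: both stubs went through the flap, which is shut; the drill is fully home, upright and tightened (estimated from torque); and the countersink still stands in the unmoved stand.

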